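# Lock the oilstone in its holder with the keyed levers

### The job

Lock the sharpening stone into its holder: swing each of the two steel hold-down levers round until its key lines up with the keyway in the end block, so that the arm lies over the stone, then press the lever down fully home. The tall back board blocks the way on its side, so bring the arms round on the open side. Leave the stone lying in the holder and do not knock over or shove about the other things on the bench.

Things in the scene. Friction and masses are not known exactly. Their poses are not given: they have to be found in the camera images.
- holder: Sharpening-stone holder, fixed to the bench: base board 156x350x9 mm, longer along its y axis, with an end block at each end of the stone. Origin: on the bench top, under the middle of the stone. x axis: from the stone to the back board; y: along the stone to the left end block; z: up. The bores lie at x = 0, y = +125 mm (left) and -125 mm (right).
- back_board (a point): Middle of the top edge of the front face of the back board: an upright board 14 mm thick along the whole holder, 130 mm high above the bench, its front face 80 mm behind the line of the two bores.
- bore_left (a point): Centre of the left end block's bore (30 mm across), at the block's top face, 80 mm above the bench; block 76x76 mm. At the start the lever's shank stands 47 mm deep in the bore with its key resting on this face, so the arm's underside is 22 mm above it, and the lever turns freely.
- keyway_left (a point): Outer end of the left block's keyway at the top face: a slot 13 mm wide in the bore's side that opens towards the stone and reaches to 30 mm from the bore's axis.
- lever_left: Steel hold-down lever of the left end block, 0.45 kg (both are alike): arm, boss, round shank 29 mm across and 69 mm long, and a key (fin 10 mm wide, 22 mm high, out to 28 mm from the axis) right below the arm and pointing the same way. Origin: on the shank's axis, level with the arm's underside; x axis along arm and key, z up the axis. Fully home, the origin is level with the block's top.
- tip_left (a point): Middle of the arm's outer end, lever of the left block, 100 mm from the axis. Arm 18 mm wide, 18 mm thick, this point 9 mm above its underside. At the start it is turned off its keyway by 35 to 200 degrees, clockwise seen from above, round the open side (away from the back board). So it is turned home counter-clockwise; the other way the board stops it.
- boss_left (a point): Middle of the top of the round boss (36 mm across) on the axis of the left lever, 30 mm above the arm's underside: press here. Over the keyway (within about 3 degrees) the lever drops 8 mm by itself; the last 14 mm take a push of 5 to 10 N, and it stays where it is pushed.
- bore_right (a point): Centre of the right end block's bore (30 mm across), at the block's top face, 80 mm above the bench; block 76x76 mm. At the start the lever's shank stands 47 mm deep in the bore with its key resting on this face, so the arm's underside is 22 mm above it, and the lever turns freely.
- keyway_right (a point): Outer end of the right block's keyway at the top face: a slot 13 mm wide in the bore's side that opens towards the stone and reaches to 30 mm from the bore's axis.
- lever_right: Steel hold-down lever of the right end block, 0.45 kg (both are alike): arm, boss, round shank 29 mm across and 69 mm long, and a key (fin 10 mm wide, 22 mm high, out to 28 mm from the axis) right below the arm and pointing the same way. Origin: on the shank's axis, level with the arm's underside; x axis along arm and key, z up the axis. Fully home, the origin is level with the block's top.
- tip_right (a point): Middle of the arm's outer end, lever of the right block, 100 mm from the axis. Arm 18 mm wide, 18 mm thick, this point 9 mm above its underside. At the start it is turned off its keyway by 35 to 200 degrees, counter-clockwise seen from above, round the open side (away from the back board). So it is turned home clockwise; the other way the board stops it.
- boss_right (a point): Middle of the top of the round boss (36 mm across) on the axis of the right lever, 30 mm above the arm's underside: press here. Over the keyway (within about 3 degrees) the lever drops 8 mm by itself; the last 14 mm take a push of 5 to 10 N, and it stays where it is pushed.
- oilstone: Grey oilstone in a beech block, 62x165x34 mm, lying in the holder between the end blocks; its top is 78 mm above the bench, 2 mm below a lever that is fully home. Origin: centre of its underside.
- wood_glue: bystander: white squeeze bottle of glue, 58 mm across, 185 mm tall, standing in front of the holder. Origin: centre of its underside.
- sanding_block: bystander: cork sanding block 64x112x33 mm. Origin: centre of its underside.
- offcut_1: bystander: offcut of wood 45x90x32 mm. Origin: centre of its underside.
- slip_stone: bystander: small grey slip stone 40x100x11 mm. Origin: centre of its underside.
- wax_tin: bystander: flat round tin, 86 mm across, 29 mm high. Origin: centre of its underside.

How it is judged:
By the outcome, as a careful person would: the job done as asked, in the order asked, and still so for the second after the job is handed in, with the robot touching nothing.
It also fails if it takes over 54 s, if anything falls off the work surface, if the arm or the gripper's body presses on something with over 40 N, if the wrist force passes 120 N, or if a joint passes its speed limit or range.

### The arm

A 7-joint arm with a two-finger parallel gripper is mounted at the origin on the work surface; the furniture and walls round the work are solid. World frame = base frame: x ahead of the robot, y to its left, z up, the work surface at z = 0. Lengths are in m, angles in rad, forces in N, time in s.
With the tool pointing down it reaches from about 0.425 to 0.925 m from the base axis. Payload 6.8 kg.
Tool frame: the origin (TCP) lies midway between the tips of the shut fingers; the grasp point (between the pads) lies r.grasp_offset behind it (r.grasp_offset is the distance from the TCP to the grasp point, in m); z points along the fingers, y is the direction in which the jaws open and shut (so a half turn about z gives the same grasp; the last joint's range is limited). The gripper opens to 85 mm and grips with 20 to 120 N. Pads are 22 mm wide; open, the fingers measure 114 mm over their backs; the gripper's body (76 mm by 85 mm) begins 54 mm behind the grasp point. The pads swing forward as they close: fully open they stand 13 mm farther back than shut.
Start: joints at [1.125, 0.477, 0.022, 1.555, -0.011, 1.109, -0.083], TCP at [0.224, -0.637, 0.21] pointing down, gripper open.
Joint ranges: [-2.96, 2.96], [-0.34, 2.1], [-1.41, 1.46], [0.24, 2.44], [-1.37, 4.51], [0.17, 1.92], [-2.96, 2.96]. Speed limits (rad/s): [2.39, 2.39, 3.14, 3.14, 3.14, 3.14, 3.14].

### API

Orientations are given as a rotation vector (axis times angle).
In Python, from bench import r gives the robot as it stands. The module is installed in compiled form; this text tells all that it offers.
- The arm moves only by the tool send_rows, never from a script. Its argument "moves" is one flat list of numbers, 4 for each row, row after row: the shift along the tool's x, y, z in mm, then the turn about the tool's z in degrees. A call has 1 to 8 rows; each row is the pose to reach, as a shift and turn from the pose commanded when the call began, along the tool's axes at that moment; what a row does not reach only later rows make up. A row lasts 1/8 s, in which the tool goes at most 62.5 mm and 10.7 degrees, less where a joint would pass 70% of its speed; a pose out of reach is approached as far as the arm can. A call with a gripper value outside its range is refused whole. "hand" is the closure, from 0 (fully open) to 1 (shut), set as the call begins (left out, the last holds). The fingers move at their own pace and stop on an object; "newtons" is the grip in N (left out, the last holds). Time passes only in rows, so rows that repeat a pose let the fingers close. It gives the time, the measured TCP pose, the force and the opening at its end, in the units of the state.
- r.get_obs(): the state, without advancing time (a new reading comes with each control period).
- r.grab_frame(name): name is "side" or "top" or "wrist"; returns a dict with "img" (384x512x3 uint8, red, green, blue), "mtx" (3x3 intrinsics, pixels), "world_to_cam" (4x4, takes a point from world to camera coordinates). Camera axes: x right, y up, looking along -z (the intrinsics and any distortion apply to the point x, -y, -z); pixel columns grow to the right and rows downward; lengths in m; the calibration is good to about 2 mm. A picture is of the moment at which its call begins. There is no depth.
- r.hand_in(): hands the job in, once; it reports no verdict.
The state is a dict: "clock": time; "joints": joint angles; "qvel": joint speeds; "tau": joint torques, N m; "tcp_pos": TCP position; "orientation": TCP orientation; "contact_force": force on the tool from outside, world axes, zero at the start; "moment": the same for the moment, N m; "grip_width": finger opening in m.
Only numpy, scipy, OpenCV 4.12 (cv2) and the standard library are available. Lean on these libraries where they do the work, as an engineer would, in place of code of your own. Each camera call takes 0.05 s, during which the arm holds its last target.

## Working session

There is one attempt and no reset: what is moved stays moved. The work goes in short steps, Python scripts to look and compute and a tool call to move; the robot and the scene stay as the last step left them, time stands still between calls to the robot, and variables do not carry over. Pictures are saved under pics/ and viewed, and the job is handed in when it is done.

Besides the shell and the picture viewer there is one more tool, called after ">>>" as name(argument=value, ...) on one line, values as JSON. send_rows: Moves the arm, as the interface text tells. Its arguments: {"type":"object","properties":{"moves":{"type":"array"},"hand":{"type":"number"},"newtons":{"type":"number"}},"required":["moves"]}

```bash
mkdir -p pics
cat > h.py <<'E'
import numpy as np, cv2
from bench import r
def grab(n,fn):
    f=r.grab_frame(n); cv2.imwrite('pics/'+fn+'.png',cv2.cvtColor(f['img'],cv2.COLOR_RGB2BGR)); np.savez('pics/'+fn+'.npz',mtx=f['mtx'],w=f['world_to_cam'],img=f['img']); return f
def load(fn): return np.load('pics/'+fn+'.npz')
def proj(fn,P):
    d=load(fn); P=np.atleast_2d(P); c=(d['w']@np.c_[P,np.ones(len(P))].T)[:3]; u=d['mtx']@np.array([c[0],-c[1],-c[2]]); return (u[:2]/u[2]).T
def ray(fn,u,v):
    d=load(fn); k=np.linalg.inv(d['mtx'])@[u,v,1]; c=np.array([k[0],-k[1],-k[2]]); R=d['w'][:3,:3]; t=d['w'][:3,3]; return -R.T@t, R.T@c
def atz(fn,u,v,z):
    o,d=ray(fn,u,v); return o+d*(z-o[2])/d[2]
E
python3 - <<'E'
from h import *
for n in ['side','top','wrist']:
    f=grab(n,n+'0'); print(n,f['mtx'].round(1).tolist(),(-f['world_to_cam'][:3,:3].T@f['world_to_cam'][:3,3]).round(3), {k for k in f})
o=r.get_obs(); print({k:np.round(v,3) for k,v in o.items()}, r.grasp_offset)
a=[cv2.imread(f'pics/{n}0.png') for n in ['side','top','wrist']]
E
```

```text
side [[412.6, 0.0, 260.1], [0.0, 412.6, 185.9], [0.0, 0.0, 1.0]] [ 0.608 -1.042  0.646] {'img', 'mtx', 'world_to_cam'}
top [[378.9, 0.0, 254.7], [0.0, 378.9, 185.8], [0.0, 0.0, 1.0]] [ 0.362 -0.01   1.305] {'img', 'mtx', 'world_to_cam'}
wrist [[271.8, 0.0, 251.1], [0.0, 271.8, 188.0], [0.0, 0.0, 1.0]] [ 0.288 -0.614  0.373] {'img', 'mtx', 'world_to_cam'}
{'clock': np.float64(0.15), 'joints': array([ 1.125,  0.478,  0.022,  1.556, -0.011,  1.109, -0.083]), 'qvel': array([ 0.   , -0.001, -0.   , -0.006,  0.001,  0.001, -0.002]), 'tau': array([ 3.0000e-03, -5.9692e+01,  1.6100e+00, -2.8149e+01,  1.3000e-02,
        7.0000e-03, -0.0000e+00]), 'tcp_pos': array([ 0.224, -0.636,  0.209]), 'orientation': array([-3.096e+00, -5.280e-01,  1.000e-03]), 'contact_force': array([ 0.003, -0.194,  0.255]), 'moment': array([-0.03 , -0.012,  0.069]), 'grip_width': np.float64(0.085)} 0.0187
```

View pics/side0.png

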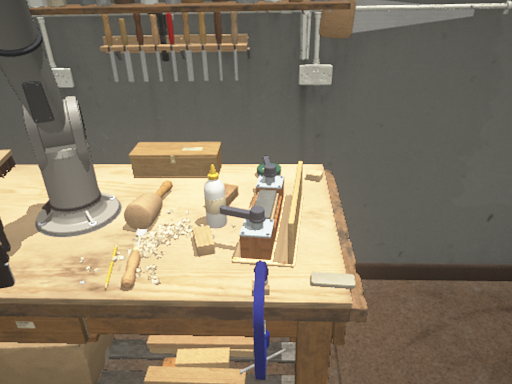

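View pics/top0.png

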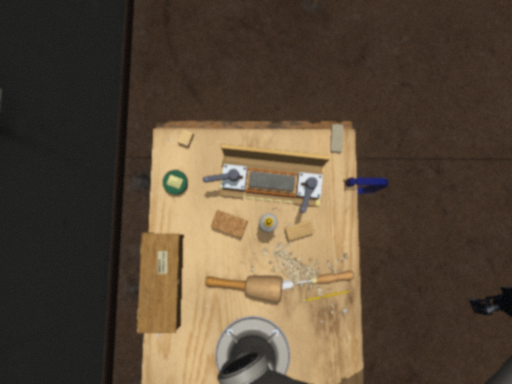

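View pics/wrist0.png

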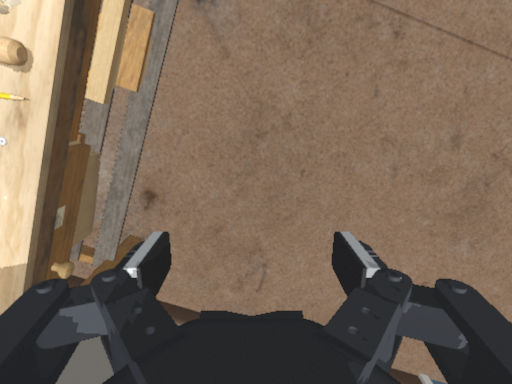

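Run:
```python
import cv2
a=cv2.imread('pics/top0.png')[130:250,155:345]; cv2.imwrite('pics/top0z.png',cv2.resize(a,None,fx=4,fy=4,interpolation=cv2.INTER_CUBIC))
a=cv2.imread('pics/side0.png')[145:275,180:340]; cv2.imwrite('pics/side0z.png',cv2.resize(a,None,fx=4.5,fy=4.5,interpolation=cv2.INTER_CUBIC))
```

```text
(no output)
```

View pics/top0z.png

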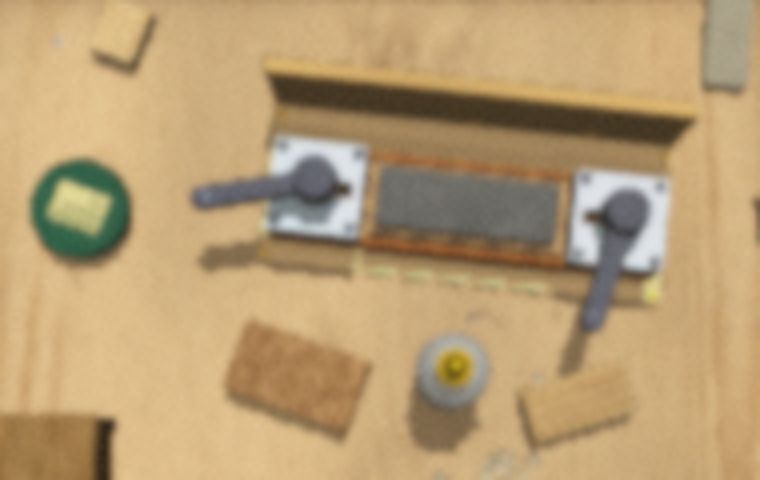

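View pics/side0z.png

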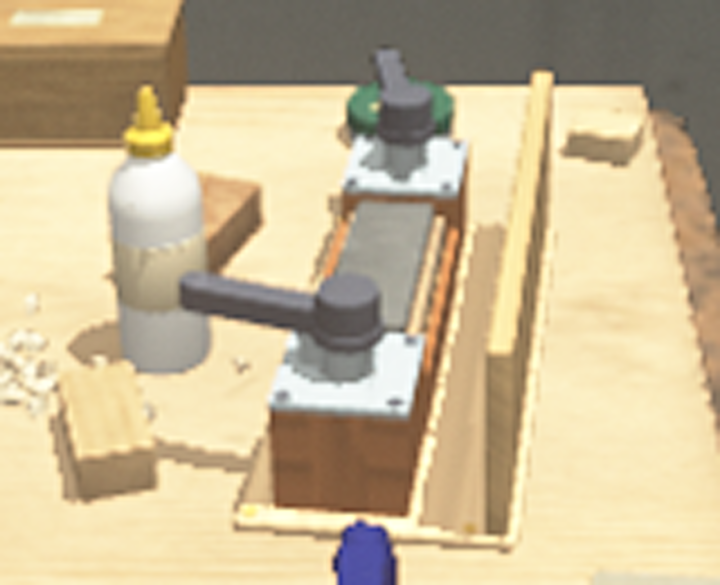

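Run:
```python
from h import *
from scipy.optimize import least_squares
T=lambda p:(155+(p[0]+.5)/4-.5,130+(p[1]+.5)/4-.5)
S=lambda p:(180+(p[0]+.5)/4.5-.5,145+(p[1]+.5)/4.5-.5)
ob=[]
# (fn,px,local)
h=.038
for s,c in((1,[(275,136),(368,146),(360,241),(266,232)]),(-1,[(577,171),(669,178),(662,272),(570,265)])):
    for p,(a,b) in zip(c,[(h,h),(h,-h),(-h,-h),(-h,h)]): ob.append(('top0',T(p),(a,b+s*.125,.08)))
ob+=[('top0',T((314,173)),(0,.125,.132)),('top0',T((627,210)),(0,-.125,.132)),
('side0',S((407,97)),(0,.125,.132)),('side0',S((347,295)),(0,-.125,.132)),
('side0',S((271,405)),(-h,-.125-h,.08)),('side0',S((410,414)),(h,-.125-h,.08)),('side0',S((425,338)),(h,-.125+h,.08)),
('side0',S((343,190)),(-h,.125-h,.08)),('side0',S((465,194)),(h,.125-h,.08)),('side0',S((467,140)),(h,.125+h,.08)),('side0',S((360,135)),(-h,.125+h,.08))]
def W(p,l): c,s=np.cos(p[2]),np.sin(p[2]); return np.array([p[0]+c*l[0]-s*l[1],p[1]+s*l[0]+c*l[1],l[2]])
def f(p): return np.concatenate([proj(n,W(p,l))[0]-u for n,u,l in ob])
s=least_squares(f,[.6,0,0],loss='soft_l1'); print(s.x, np.degrees(s.x[2])); print(s.fun.reshape(-1,2).round(1).tolist())
p=s.x; np.save('pose.npy',p)
for q,sg in((T((197,198)),1),(T((593,326)),-1)):
    b=W(p,(0,sg*.125,.12)); t=atz('top0',*q,.113); d=t-b; 
    # angle rel to holder
    print('bore',b.round(4),'tip',t.round(4),np.linalg.norm(d[:2]).round(3),'ang world',np.degrees(np.arctan2(d[1],d[0])).round(1),'home dir',np.degrees(p[2])-sg*90)
for n,q,z in(('glue',(453,366),.185),('offcut',(578,403),.032),('cork',(298,378),.033)): print(n,atz('top0',*T(q),z).round(3))
```

```text
[ 0.56421442 -0.06147608 -0.10430437] -5.976200400795854
[[0.5, -0.1], [0.2, -0.1], [-0.4, -1.2], [-0.0, -1.4], [0.5, -0.7], [0.6, 0.0], [0.4, -0.6], [0.1, -1.4], [-0.1, 0.3], [0.9, -0.4], [-0.5, -1.1], [-0.2, -1.7], [-0.7, -0.5], [-0.4, -0.4], [0.0, -0.5], [-0.5, -0.8], [-1.9, -0.4], [0.2, 0.0], [-0.4, -0.0]]
bore [0.5772 0.0628 0.12  ] tip [0.561  0.1569 0.113 ] 0.095 ang world 99.8 home dir -95.97620040079585
bore [ 0.5512 -0.1858  0.12  ] tip [ 0.4604 -0.1575  0.113 ] 0.095 ang world 162.7 home dir 84.02379959920415
glue [ 0.424 -0.045  0.185]
offcut [ 0.403 -0.154  0.032]
cork [0.422 0.08  0.033]
```

```bash
cat >> h.py <<'E'
from scipy.spatial.transform import Rotation as Ro
def st():
    o=r.get_obs(); R=Ro.from_rotvec(o['orientation']).as_matrix(); return o,np.array(o['tcp_pos']),R,np.degrees(np.arctan2(R[1,1],R[0,1]))
def rows(wps):
    o,p,R,y=st(); print('now',o['clock'],p.round(4),'jaw',round(y,1),'tilt',np.degrees(np.arccos(-R[2,2])).round(2),'F',np.round(o['contact_force'],1),'gw',round(float(o['grip_width']),4),'j',np.round(o['joints'],2))
    for w in wps:
        d=R.T@(np.array(w[:3])-p)*1e3; print((d.round(1)).tolist(), round(-(w[3]-y),1))
p0=np.load('pose.npy')
def L(l): c,s=np.cos(p0[2]),np.sin(p0[2]); return np.array([p0[0]+c*l[0]-s*l[1],p0[1]+s*l[0]+c*l[1],l[2]])
def arc(side,ang,rad,z,jaw):
    b=L((0,.125*side,0)); a=np.radians(ang); return [b[0]+rad*np.cos(a),b[1]+rad*np.sin(a),z,jaw]
E
python3 - <<'E'
from h import *
rows([arc(-1,162.7,.075,.27,72.7)])
E
```

```text
now 0.15 [ 0.2236 -0.6364  0.2089] jaw -70.6 tilt 0.08 F [ 0.  -0.2  0.3] gw 0.0852 j [ 1.12  0.48  0.02  1.56 -0.01  1.11 -0.08]
[398.3, -361.4, -60.6] -143.3
```

>>> send_rows(moves=[40,-36,-30,-10.5,90,-82,-60,-21,140,-127,-60,-31.5,190,-172,-60,-42,240,-218,-60,-52.5,290,-263,-60,-63,340,-308,-60,-73.5,385,-349,-60,-84], hand=0.3)

```text
clock: 1.15
tcp_pos: [0.4557, -0.2079, 0.2698]
orientation: [1.941, 2.47, -0.0]
contact_force: [0.8, -0.0, -0.1]
grip_width: 0.06
```

Run:
```python
from h import *
rows([arc(-1,162.7,.075,.27,72.7)])
```

```text
now 1.15 [ 0.4557 -0.2079  0.2698] jaw 13.7 tilt 0.03 F [ 0.8 -0.  -0.1] gw 0.06 j [ 0.72  0.17 -0.47  1.86  0.08  1.13  0.46]
[37.5, 33.7, -0.2] -59.0
```

>>> send_rows(moves=[13,11,0,-10,26,22,0,-20,37,33,0,-30,37,33,0,-40,37,33,0,-50,37,33,0,-59,37,33,0,-59])

```text
clock: 2.02
tcp_pos: [0.4786, -0.1661, 0.2695]
orientation: [-0.484, -3.104, -0.0]
contact_force: [0.4, -0.2, -0.1]
grip_width: 0.0594
```

Run:
```python
from h import *
rows([arc(-1,162.7,.075,.27,72.7)])
grab('wrist','w1')
a=cv2.imread('pics/w1.png')
for P,c in [(L((0,-.125,.132)),(0,0,255)),(arc(-1,162.7,.1,.12,0)[:3],(0,255,0)),(L((-.038,-.163,.08)),(255,0,0)),(L((.038,-.087,.08)),(255,0,0)),(L((.0,-.095,.08)),(0,255,255))]:
    u=proj('w1',P)[0]; print(u); cv2.drawMarker(a,(int(round(u[0])),int(round(u[1]))),c,cv2.MARKER_CROSS,12,1)
cv2.imwrite('pics/w1m.png',cv2.resize(a,None,fx=1.5,fy=1.5))
```

```text
now 2.025 [ 0.4786 -0.1661  0.2695] jaw 72.3 tilt 0.03 F [ 0.4 -0.2 -0.1] gw 0.0594 j [ 0.75  0.2  -0.62  1.84  0.12  1.14  1.36]
[-0.2, 2.8, -0.5] -0.4
[253.98959078 235.39640307]
[253.5576692  151.66699218]
[220.8719343  199.02940593]
[285.07910799 238.42181478]
[274.76590089 215.06313215]
```

View pics/w1m.png

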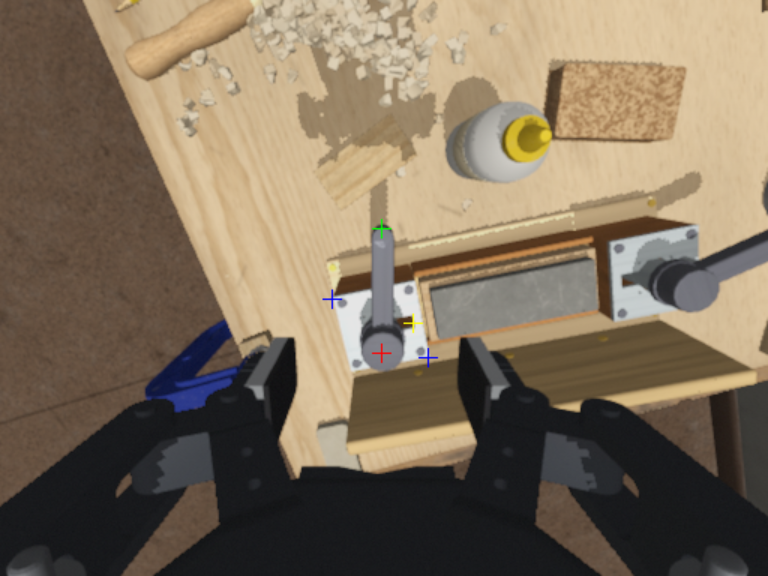

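Run:
```python
import cv2
a=cv2.imread('pics/w1.png')[125:255,215:485]; cv2.imwrite('pics/w1z.png',cv2.resize(a,None,fx=3,fy=3,interpolation=cv2.INTER_CUBIC))
```

```text
(no output)
```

View pics/w1z.png

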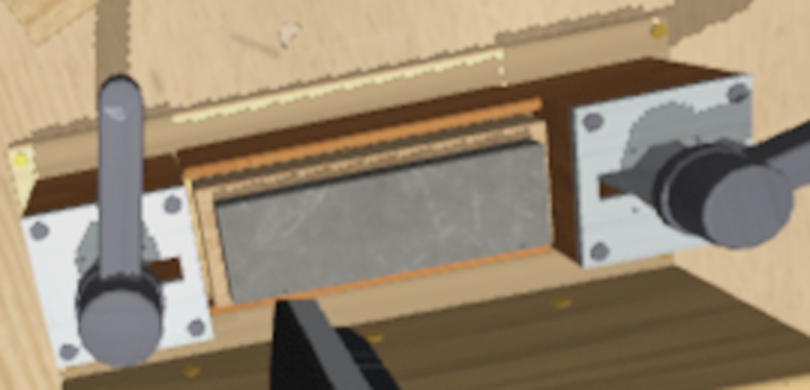

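```bash
python3 - <<'E'
from h import *
from scipy.optimize import least_squares
Z=lambda p:(215+(p[0]+.5)/3-.5,125+(p[1]+.5)/3-.5)
h=.038
ob=[('w1',Z(q),l) for q,l in [((22,218),(-h,-.125-h,.08)),((185,186),(-h,-.125+h,.08)),((214,338),(h,-.125+h,.08)),((50,368),(h,-.125-h,.08)),((572,107),(-h,.125-h,.08)),((748,75),(-h,.125+h,.08)),((583,268),(h,.125-h,.08)),((120,330),(0,-.125,.132)),((746,205),(0,.125,.132)),((182,268),(0,-.095,.08))]]
def W(p,l): c,s=np.cos(p[2]),np.sin(p[2]); return np.array([p[0]+c*l[0]-s*l[1],p[1]+s*l[0]+c*l[1],l[2]])
f=lambda p:np.concatenate([proj(n,W(p,l))[0]-u for n,u,l in ob])
s=least_squares(f,p0,loss='soft_l1'); print(p0,s.x,np.degrees(s.x[2])); print(s.fun.reshape(-1,2).round(1).tolist())
p=s.x
for q,sg in((Z((121,76)),-1),):
    t=atz('w1',*q,.118); b=W(p,(0,sg*.125,0)); d=t-b; print(b,t,np.linalg.norm(d[:2]),np.degrees(np.arctan2(d[1],d[0])))
pm=(p0*.35+p*.65); pm[2]=p[2]*.6+p0[2]*.4; print(pm)
np.save('pose.npy',pm)
E
python3 - <<'E'
from h import *
rows([arc(-1,162.5,.075,.27,72.5),arc(-1,162.5,.075,.091,72.5)])
E
```

```text
[ 0.56421442 -0.06147608 -0.10430437] [ 0.56240474 -0.06076968 -0.10185867] -5.836071881167137
[[-1.1, 0.6], [-0.7, 0.3], [-0.7, -0.0], [2.0, -0.1], [0.4, 0.5], [0.9, -0.7], [-0.2, -0.2], [-0.5, -0.5], [1.9, 0.6], [-0.4, -0.1]]
[ 0.54969442 -0.18512179  0.        ] [ 0.45465667 -0.15394731  0.118     ] 0.10002010617340684 161.83936562549567
[ 0.56303813 -0.06101692 -0.10283695]
now 2.075 [ 0.4786 -0.1662  0.2695] jaw 72.2 tilt 0.02 F [-0.7 -0.7  0.4] gw 0.06 j [ 0.75  0.2  -0.62  1.84  0.12  1.14  1.35]
[0.9, 3.2, -0.5] -0.3
[0.8, 3.2, 178.5] -0.3
```

>>> send_rows(moves=[1,3,50,0,1,3,100,0,1,3,150,0,1,3,178,0,1,3,178,0])

```text
clock: 2.7
tcp_pos: [0.4771, -0.1625, 0.0899]
orientation: [-0.484, -3.099, -0.001]
contact_force: [-0.1, 0.2, 0.5]
grip_width: 0.0596
```

>>> send_rows(moves=[0,0,0,0,0,0,0,0,0,0,0,0], hand=0.69, newtons=20)

```text
clock: 3.08
tcp_pos: [0.4795, -0.1632, 0.0928]
orientation: [0.482, 3.102, -0.001]
contact_force: [0.1, 0.0, -0.7]
grip_width: 0.0263
```

Run:
```python
from h import *
rows([arc(-1,a,.075,.091,a-90) for a in (162.3,155,145,135,125,115,105,97,91,84.1)])
grab('wrist','w2');grab('side','s2')
```

```text
now 3.075 [ 0.4795 -0.1632  0.0928] jaw 72.3 tilt 0.12 F [ 0.1  0.  -0.7] gw 0.0263 j [ 0.67  0.41 -0.56  2.03  0.31  0.78  1.18]
[0.9, 0.4, 1.8] 0.0
[0.3, 10.0, 1.8] 7.3
[-2.5, 22.7, 1.8] 17.3
[-7.5, 34.8, 1.8] 27.3
[-14.5, 45.9, 1.8] 37.3
[-23.3, 55.5, 1.8] 47.3
[-33.6, 63.5, 1.8] 57.3
[-42.8, 68.6, 1.9] 65.3
[-50.1, 71.5, 1.9] 71.3
[-58.8, 73.8, 1.9] 78.2
```

View pics/w2.png

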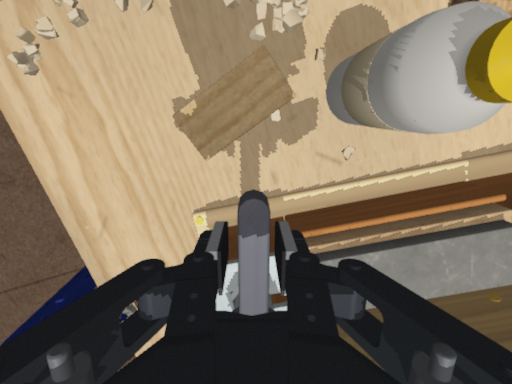

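View pics/s2.png

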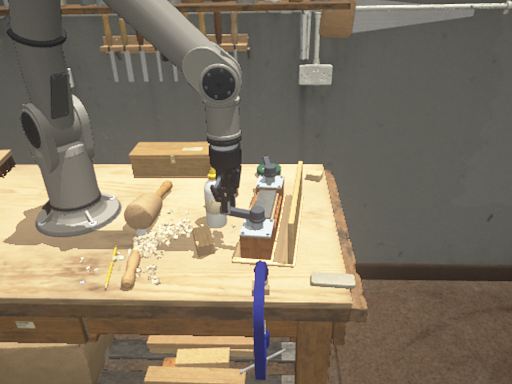

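>>> send_rows(moves=[0.3,10,1,7.3,-2.5,22.7,1,17.3,-7.5,34.8,1,27.3,-14.5,45.9,1,37.3,-23.3,55.5,1,47.3,-33.6,63.5,1,57.3,-40.5,67.5,1,63.3,-40.5,67.5,1,63.3])

```text
clock: 4.18
tcp_pos: [0.5383, -0.1105, 0.0909]
orientation: [2.037, 2.391, 0.0]
contact_force: [0.1, -0.9, -0.1]
grip_width: 0.0267
```

Run:
```python
from h import *
rows([arc(-1,a,.075,.091,a-90) for a in (99,96,92,90,88,86,84.1,82)])
grab('wrist','w3')
```

```text
now 4.175 [ 0.5383 -0.1105  0.0909] jaw 9.1 tilt 0.03 F [ 0.1 -0.9 -0.1] gw 0.0267 j [ 0.34  0.44 -0.31  1.95  0.18  0.78  0.08]
[-0.8, 0.0, -0.1] 0.1
[-0.9, 4.0, -0.1] 3.1
[-1.4, 9.2, -0.1] 7.1
[-1.8, 11.8, -0.1] 9.1
[-2.2, 14.4, -0.1] 11.1
[-2.8, 16.9, -0.1] 13.1
[-3.4, 19.3, -0.1] 15.0
[-4.1, 22.0, -0.1] 17.1
```

View pics/w3.png

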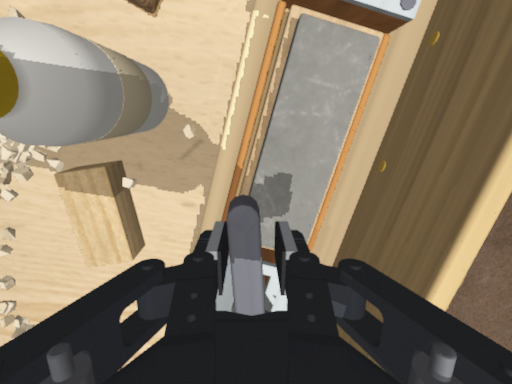

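>>> send_rows(moves=[-0.9,4,0,3.1,-1.4,9.2,0,7.1,-1.8,11.8,0,9.1,-2.2,14.4,0,11.1,-2.8,16.9,0,13.1,-3.1,18,0,14,-3.4,19.3,0,15,-3.4,19.3,0,15])

```text
clock: 5.22
tcp_pos: [0.5575, -0.1112, 0.0907]
orientation: [2.334, 2.103, 0.0]
contact_force: [-0.7, 1.0, -1.0]
grip_width: 0.0266
```

Run:
```python
from h import *
rows([arc(-1,a,.075,.091,a-90) for a in (84.1,83,82,81,80)])
grab('wrist','w4');grab('side','s4')
a=cv2.imread('pics/s4.png')[145:275,180:340]; cv2.imwrite('pics/s4z.png',cv2.resize(a,None,fx=4.5,fy=4.5,interpolation=cv2.INTER_CUBIC))
```

```text
now 5.225 [ 0.5575 -0.1112  0.0907] jaw -5.9 tilt 0.01 F [-0.7  1.  -1. ] gw 0.0266 j [ 0.28  0.46 -0.24  1.9   0.15  0.8  -0.15]
[0.5, 0.4, -0.3] -0.0
[0.5, 1.8, -0.3] 1.1
[0.4, 3.1, -0.3] 2.1
[0.4, 4.4, -0.3] 3.1
[0.3, 5.7, -0.3] 4.1
```

View pics/w4.png

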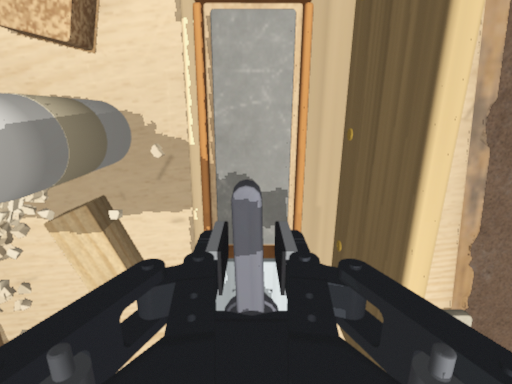

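View pics/s4z.png

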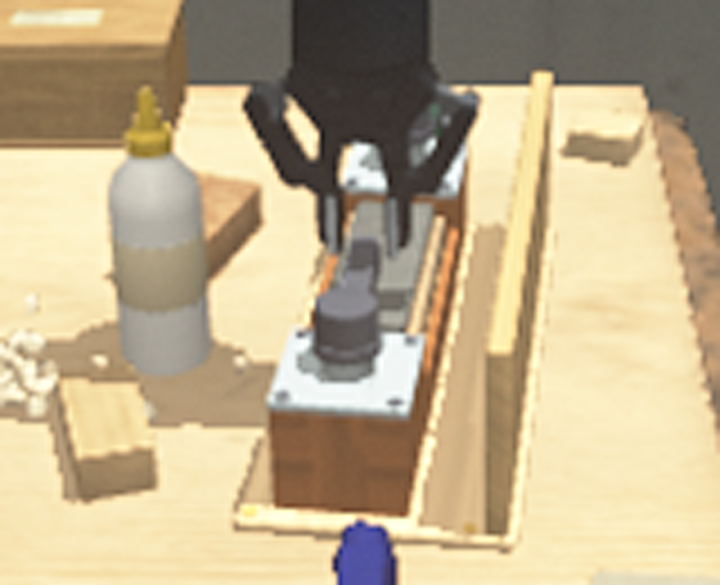

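Run:
```python
from h import *
for z in(.132,.124): print(proj('s4',L((0,-.125,z))))
a=[cv2.imread(f'pics/{n}.png')[190:240,235:290] for n in('side0','s4')]
cv2.imwrite('pics/cmp.png',cv2.resize(np.hstack(a),None,fx=7,fy=7,interpolation=cv2.INTER_CUBIC))
```

```text
[[256.13235056 208.3719976 ]]
[[256.21674182 211.19756437]]
```

View pics/cmp.png

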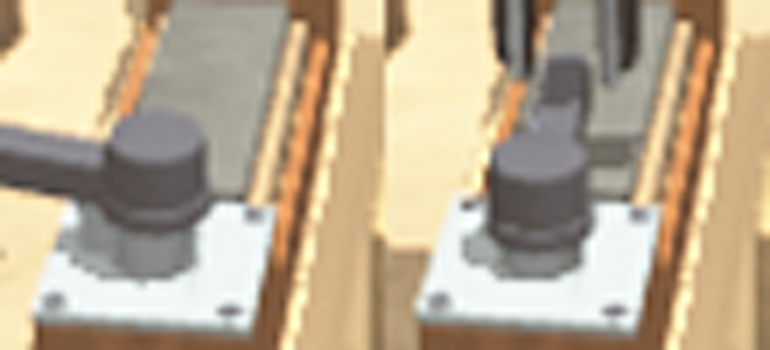

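Run:
```python
from h import *
b=L((0,-.125,0))
rows([[*b[:2],.18,-5.9],[*b[:2],.13,-5.9]])
```

```text
now 5.325 [ 0.5574 -0.1112  0.0907] jaw -5.9 tilt 0.0 F [ 0.2  0.7 -0.5] gw 0.0263 j [ 0.28  0.46 -0.24  1.9   0.15  0.8  -0.15]
[-74.5, 0.5, -89.3] -0.0
[-74.5, 0.5, -39.3] -0.0
```

>>> send_rows(moves=[0,0,-20,0,0,0,-80,0,0,0,-80,0], hand=0.6)

```text
clock: 5.7
tcp_pos: [0.5608, -0.1115, 0.1754]
orientation: [2.329, 2.098, 0.009]
contact_force: [0.9, -0.7, -0.0]
grip_width: 0.0345
```

>>> send_rows(moves=[-35,0.5,0,0,-74.5,0.5,0,0,-74.5,0.5,0,0,-74.5,0.5,25,0,-74.5,0.5,40,0,-74.5,0.5,40,0], hand=1)

```text
clock: 6.45
tcp_pos: [0.5491, -0.1844, 0.1292]
orientation: [-2.33, -2.102, 0.002]
contact_force: [0.1, 0.0, -0.2]
grip_width: -0.0003
```

Run:
```python
from h import *
b=L((0,-.125,0))
rows([[*b[:2],.13,-5.9],[*b[:2],.108,-5.9]])
```

```text
now 6.45 [ 0.5491 -0.1844  0.1292] jaw -5.9 tilt 0.19 F [ 0.1  0.  -0.2] gw -0.0003 j [ 0.39  0.42 -0.23  1.85  0.12  0.88  0.01]
[-0.8, 1.2, -0.8] 0.0
[-0.9, 1.3, 21.2] 0.0
```

>>> send_rows(moves=[-0.8,1.2,4,0,-0.8,1.2,8,0,-0.8,1.2,12,0,-0.8,1.2,16,0,-0.8,1.2,18,0,-0.8,1.2,20,0,-0.8,1.2,20,0])

```text
clock: 7.32
tcp_pos: [0.5512, -0.1863, 0.1106]
orientation: [-2.334, -2.103, 0.0]
contact_force: [-0.4, -0.6, 0.1]
grip_width: 0.0002
```

Run:
```python
from h import *
b=L((0,-.125,0))
rows([[*b[:2],.108,-5.9]])
```

```text
now 7.325 [ 0.5512 -0.1863  0.1106] jaw -5.9 tilt 0.01 F [-0.4 -0.6  0.1] gw 0.0002 j [ 0.39  0.45 -0.22  1.86  0.13  0.85  0.  ]
[0.8, -1.1, 2.6] -0.0
```

>>> send_rows(moves=[0,0,1,0,0,0,2,0,0,0,3,0,0,0,3,0])

```text
clock: 7.82
tcp_pos: [0.5512, -0.1863, 0.1076]
orientation: [-2.334, -2.103, 0.0]
contact_force: [0.1, 0.1, 0.4]
grip_width: -0.0003
```

Run:
```python
from h import *
rows([])
grab('side','s5')
a=cv2.imread('pics/s5.png')[145:275,180:340]; cv2.imwrite('pics/s5z.png',cv2.resize(a,None,fx=4.5,fy=4.5,interpolation=cv2.INTER_CUBIC))
```

```text
now 7.825 [ 0.5512 -0.1863  0.1076] jaw -5.9 tilt 0.01 F [0.1 0.1 0.4] gw -0.0003 j [ 0.39  0.45 -0.22  1.86  0.13  0.84  0.  ]
```

View pics/s5z.png

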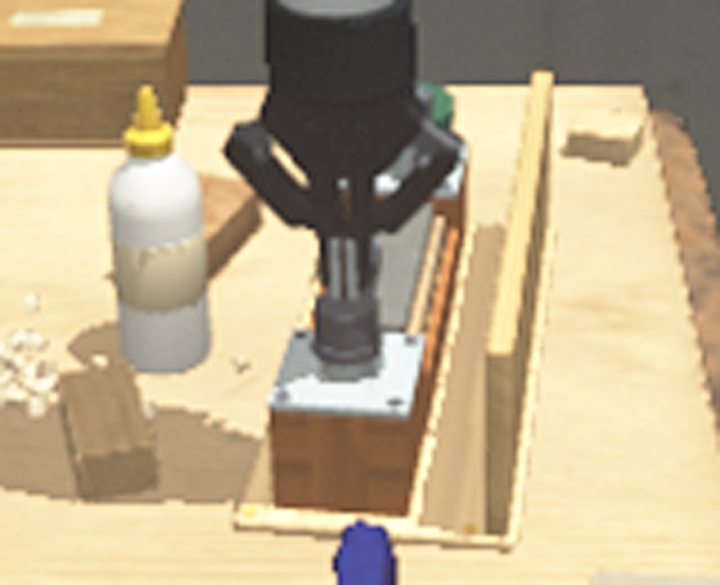

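>>> send_rows(moves=[0,0,2,0,0,0,4,0,0,0,6,0,0,0,6,0])

```text
clock: 8.38
tcp_pos: [0.5511, -0.1862, 0.1014]
orientation: [-2.333, -2.103, 0.0]
contact_force: [-0.0, -0.5, -0.5]
grip_width: -0.0001
```

Run:
```python
from h import *
rows([])
grab('side','s6')
a=[cv2.imread(f'pics/{n}.png')[170:240,225:290] for n in('s5','s6')]
cv2.imwrite('pics/cmp2.png',cv2.resize(np.hstack(a),None,fx=6,fy=6,interpolation=cv2.INTER_CUBIC))
```

```text
now 8.375 [ 0.5511 -0.1862  0.1014] jaw -5.9 tilt 0.03 F [-0.  -0.5 -0.5] gw -0.0001 j [ 0.39  0.46 -0.22  1.87  0.13  0.83 -0.  ]
```

View pics/cmp2.png

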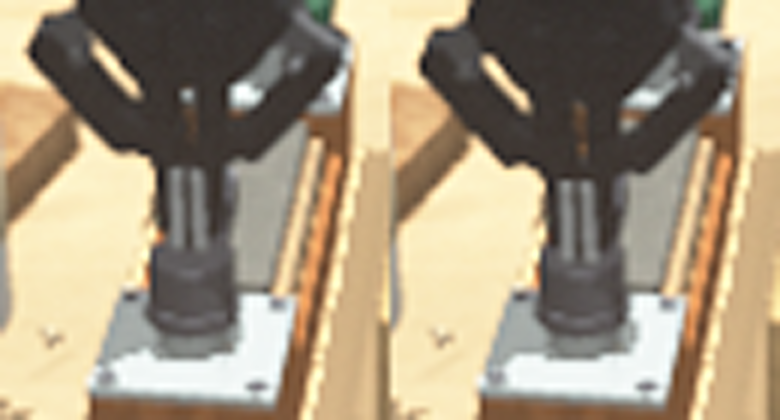

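Run:
```python
from h import *
grab('wrist','w6')
a=[cv2.imread(f'pics/{n}.png')[195:235,240:275] for n in('s4','s5','s6')]
cv2.imwrite('pics/cmp3.png',cv2.resize(np.hstack(a),None,fx=7.5,fy=12,interpolation=cv2.INTER_CUBIC))
print(proj('s6',[[.5511,-.1862,.1014],[.5511,-.1862,.12]]))
```

```text
[[256.79785906 219.25415267]
 [256.60761035 212.78579093]]
```

View pics/cmp3.png

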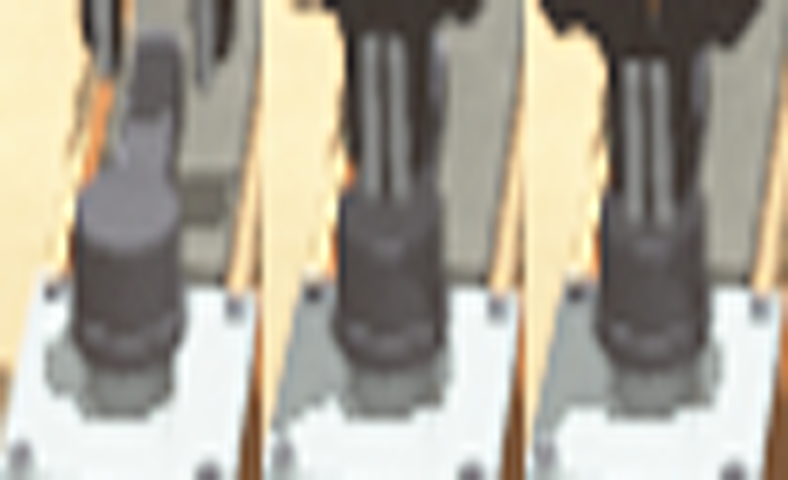

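View pics/w6.png

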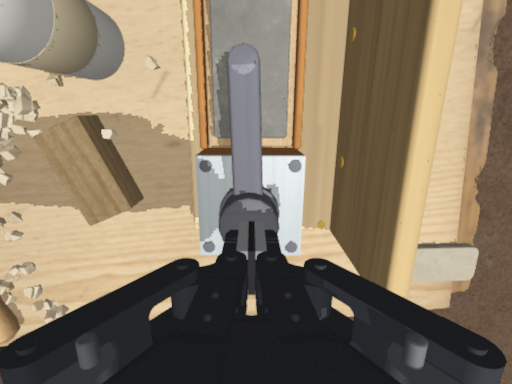

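Run:
```python
from h import *
print('tcp',proj('w6',[[.5511,-.1862,.1014],[.5511,-.1862,.1164]]))
b=L((0,-.125,0))
for z in(.124,.117,.110): print(z,proj('w6',[[*b[:2],z],[b[0]+.018,b[1],z],[b[0],b[1]+.018,z]]).round(1).tolist(), proj('s6',[*b[:2],z]))
a=cv2.imread('pics/w6.png')[150:300,180:320]; cv2.imwrite('pics/w6z.png',cv2.resize(a,None,fx=4,fy=4,interpolation=cv2.INTER_CUBIC))
```

```text
tcp [[251.79681766 220.79060394]
 [251.82550891 230.48841863]]
0.124 [[250.1, 234.9], [281.6, 231.9], [246.8, 205.3]] [[256.21674182 211.19756437]]
0.117 [[250.2, 229.8], [280.3, 226.9], [247.0, 201.2]] [[256.29007075 213.6527451 ]]
0.11 [[250.2, 225.0], [279.2, 222.3], [247.2, 197.6]] [[256.36292536 216.09204475]]
```

View pics/w6z.png

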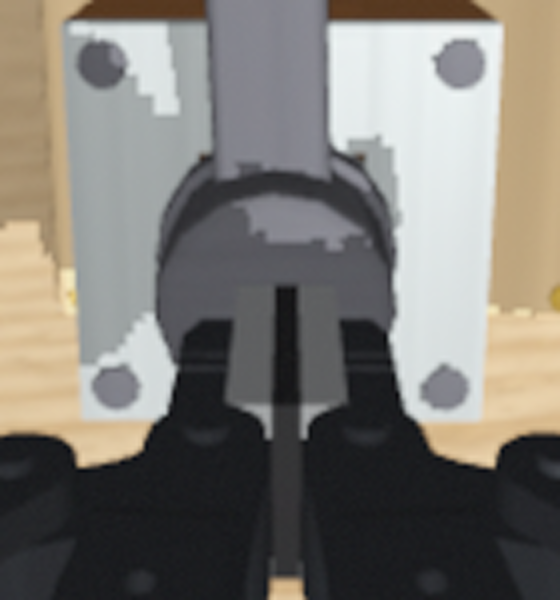

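Run:
```python
from h import *
def tri(l):
    A=[];B=[]
    for n,u,v in l:
        o,d=ray(n,u,v); d/=np.linalg.norm(d); M=np.eye(3)-np.outer(d,d); A.append(M);B.append(M@o)
    x=np.linalg.lstsq(np.vstack(A),np.hstack(B),rcond=None)[0]; return x
print(tri([('w6',251,222),('s6',257,213.7)]))
print(tri([('w6',251,222),('s6',257,212)]))
rows([])
for z in (.1014,.11,.12,.13): print(z,proj('w6',[[.5511,-.1862,z],[.5522,-.1752,z],[.55,-.197,z]]).round(1).tolist(),proj('s6',[[.5511,-.1862,z],[.5522,-.1752,z],[.55,-.197,z]]).round(1).tolist())
a=cv2.imread('pics/s6.png')[160:240,215:300]; cv2.imwrite('pics/s6z.png',cv2.resize(a,None,fx=7,fy=7,interpolation=cv2.INTER_NEAREST))
```

```text
[ 0.55138577 -0.18148544  0.11449381]
[ 0.55148073 -0.17986346  0.11837211]
now 8.475 [ 0.5513 -0.1863  0.1017] jaw -5.9 tilt 0.0 F [-1.6  0.2 -0.7] gw -0.0 j [ 0.39  0.46 -0.22  1.87  0.13  0.83 -0.  ]
0.1014 [[251.8, 220.8], [251.8, 204.8], [251.8, 236.0]] [[256.8, 219.3], [257.5, 216.9], [256.1, 221.6]]
0.11 [[251.8, 226.1], [251.8, 209.4], [251.8, 242.0]] [[256.7, 216.3], [257.4, 213.9], [256.0, 218.6]]
0.12 [[251.8, 233.1], [251.8, 215.4], [251.8, 249.8]] [[256.6, 212.8], [257.3, 210.4], [255.9, 215.1]]
0.13 [[251.9, 240.9], [251.8, 222.3], [251.9, 258.5]] [[256.5, 209.3], [257.2, 206.9], [255.8, 211.6]]
```

View pics/s6z.png

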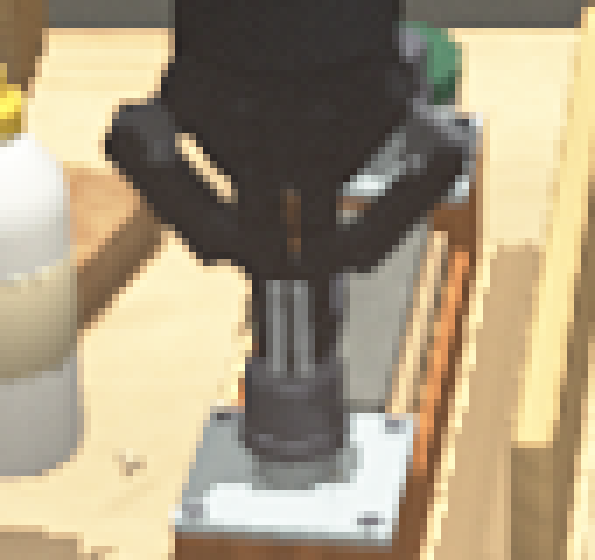

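>>> send_rows(moves=[0,0,1.5,0,0,0,3,0,0,0,4,0])

```text
clock: 8.85
tcp_pos: [0.5518, -0.1865, 0.0981]
orientation: [2.333, 2.102, 0.001]
contact_force: [-0.8, -0.1, 4.5]
grip_width: 0.0
```

Run:
```python
from h import *
rows([])
grab('side','s7');grab('wrist','w7')
a=[cv2.imread(f'pics/{n}.png')[190:235,235:275] for n in('s4','s6','s7')]
cv2.imwrite('pics/cmp4.png',cv2.resize(np.hstack(a),None,fx=6.5,fy=12,interpolation=cv2.INTER_NEAREST))
```

```text
now 8.85 [ 0.5518 -0.1865  0.0981] jaw -6.0 tilt 0.06 F [-0.8 -0.1  4.5] gw 0.0 j [ 0.39  0.46 -0.22  1.87  0.13  0.82 -0.  ]
```

View pics/cmp4.png

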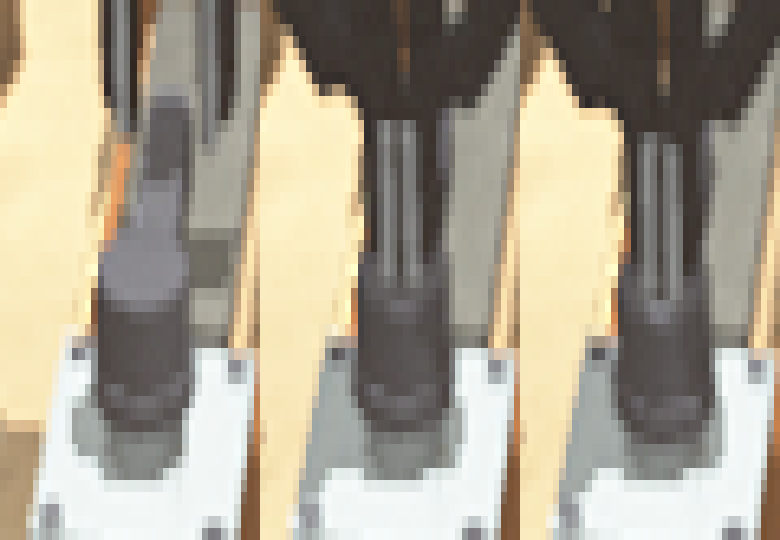

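>>> send_rows(moves=[0,0,1.5,0,0,0,3,0,0,0,4.5,0,0,0,6,0,0,0,6,0])

```text
clock: 9.57
tcp_pos: [0.5513, -0.1865, 0.0915]
orientation: [2.334, 2.103, -0.0]
contact_force: [-0.6, -1.3, 2.3]
grip_width: 0.0002
```

>>> send_rows(moves=[0,0,1.5,0,0,0,3,0,0,0,3,0])

```text
clock: 9.95
tcp_pos: [0.5517, -0.1868, 0.0892]
orientation: [2.333, 2.102, 0.0]
contact_force: [-0.0, -3.1, 7.0]
grip_width: -0.0001
```

>>> send_rows(moves=[0,0,1,0,0,0,2,0,0,0,2,0])

```text
clock: 10.32
tcp_pos: [0.5521, -0.1874, 0.0885]
orientation: [2.332, 2.101, 0.001]
contact_force: [-2.5, -1.4, 16.2]
grip_width: 0.0001
```

>>> send_rows(moves=[0,0,1,0,0,0,2,0,0,0,2,0])

```text
clock: 10.7
tcp_pos: [0.5522, -0.1874, 0.0883]
orientation: [2.332, 2.1, 0.0]
contact_force: [-8.8, -1.5, 31.3]
grip_width: -0.0001
```

Run:
```python
from h import *
rows([])
grab('side','s8');grab('wrist','w8')
a=[cv2.imread(f'pics/{n}.png')[190:235,235:275] for n in('s4','s7','s8')]
cv2.imwrite('pics/cmp5.png',cv2.resize(np.hstack(a),None,fx=6.5,fy=12,interpolation=cv2.INTER_NEAREST))
```

```text
now 10.7 [ 0.5522 -0.1874  0.0883] jaw -6.0 tilt 0.18 F [-8.8 -1.5 31.3] gw -0.0001 j [ 0.39  0.48 -0.22  1.88  0.14  0.8  -0.01]
```

View pics/cmp5.png

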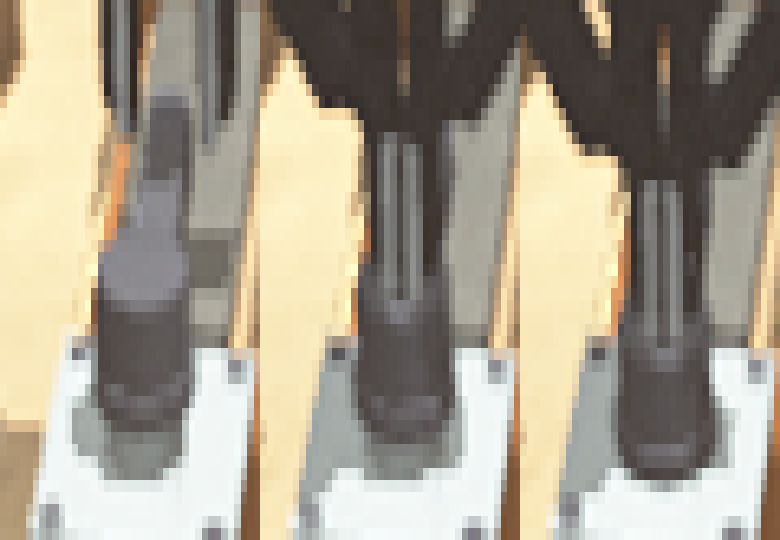

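View pics/w8.png

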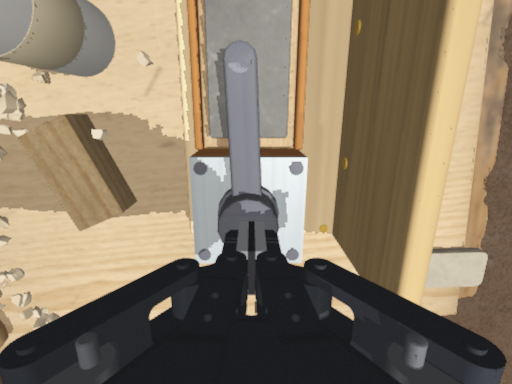

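Run:
```python
from h import *
rows([arc(1,99.8,.075,.27,0)])
```

```text
now 10.8 [ 0.5522 -0.1874  0.0883] jaw -6.0 tilt 0.18 F [-8.1 -0.8 32.4] gw -0.0 j [ 0.39  0.48 -0.22  1.88  0.14  0.8  -0.01]
[323.7, -22.6, -182.4] -6.0
```

>>> send_rows(moves=[0,0,-20,0,0,0,-80,0,0,0,-140,0])

```text
clock: 11.18
tcp_pos: [0.55, -0.1852, 0.2249]
orientation: [-2.33, -2.102, 0.002]
contact_force: [1.2, -0.4, 0.2]
grip_width: 0.0003
```

Run:
```python
from h import *
rows([arc(1,99.8,.075,.27,0)])
```

```text
now 11.175 [ 0.55   -0.1852  0.2249] jaw -5.9 tilt 0.22 F [ 1.2 -0.4  0.2] gw 0.0003 j [ 0.41  0.32 -0.24  1.75  0.08  1.08  0.04]
[322.1, -20.2, -44.6] -5.9
```

>>> send_rows(moves=[55,-4,-30,0,112,-8,-45,-2,170,-12,-45,-4,228,-15,-45,-6,280,-18,-45,-6,322,-20,-45,-6,322,-20,-45,-6], hand=0.3)

```text
clock: 12.05
tcp_pos: [0.5629, 0.1413, 0.2687]
orientation: [-2.209, -2.229, 0.001]
contact_force: [-0.2, -0.3, 0.5]
grip_width: 0.0598
```

Run:
```python
from h import *
rows([arc(1,99.8,.075,.27,0)])
grab('wrist','w9');grab('side','s9')
a=cv2.imread('pics/w9.png')
for P,c in [(L((0,.125,.132)),(0,0,255)),(arc(1,99.8,.1,.12,0)[:3],(0,255,0)),(L((-.038,.163,.08)),(255,0,0)),(L((.038,.087,.08)),(255,0,0))]:
    u=proj('w9',P)[0]; print(u); cv2.drawMarker(a,(int(round(u[0])),int(round(u[1]))),c,cv2.MARKER_CROSS,12,1)
cv2.imwrite('pics/w9m.png',cv2.resize(a,None,fx=1.5,fy=1.5))
a=cv2.imread('pics/s9.png')[145:275,180:340]; cv2.imwrite('pics/s9z.png',cv2.resize(a,None,fx=4.5,fy=4.5,interpolation=cv2.INTER_CUBIC))
```

```text
now 12.05 [0.5629 0.1413 0.2687] jaw 0.5 tilt 0.2 F [-0.2 -0.3  0.5] gw 0.0598 j [-0.02  0.3  -0.42  1.69  0.13  1.17 -0.46]
[-4.1, 0.2, -1.3] 0.5
[262.08499912 237.46811132]
[248.77050919 154.92645867]
[236.3770028  192.06038915]
[283.79057897 248.15616867]
```

View pics/w9m.png

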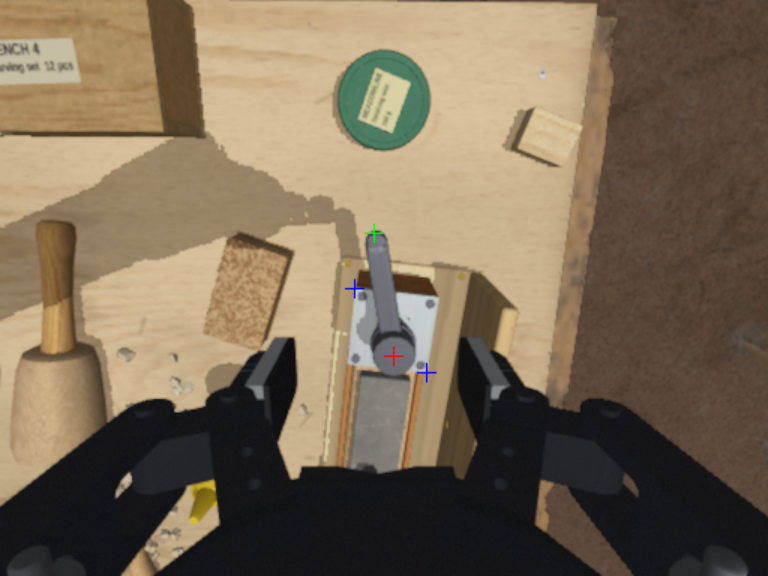

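View pics/s9z.png

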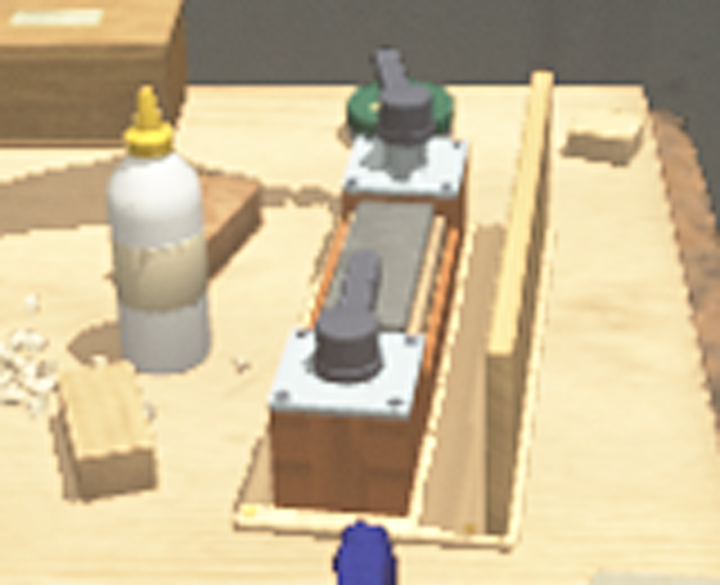

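>>> send_rows(moves=[-4,0,50,-5,-4,0,100,-7,-4,0,150,-7,-4,0,193,-7,-4,0,193,-7])

```text
clock: 12.78
tcp_pos: [0.5618, 0.1293, 0.0734]
orientation: [-2.08, -2.349, 0.011]
contact_force: [-0.3, -0.0, 0.5]
grip_width: 0.0601
```

>>> send_rows(moves=[0,0,0,0,0,0,0,0,0,0,0,0], hand=0.69)

```text
clock: 13.15
tcp_pos: [0.5658, 0.1322, 0.0783]
orientation: [2.08, 2.352, 0.003]
contact_force: [0.6, -0.3, 0.1]
grip_width: 0.0267
```

Run:
```python
from h import *
rows([arc(1,a,.075,.076,a-92) for a in (100,110,120,130,140,150,160,170,180)])
grab('wrist','w10')
```

```text
now 13.15 [0.5658 0.1322 0.0783] jaw 7.0 tilt 0.15 F [ 0.6 -0.3  0.1] gw 0.0267 j [-0.04  0.51 -0.39  1.88  0.26  0.8  -0.44]
[5.3, -2.3, 2.3] -1.0
[3.5, -15.2, 2.2] -11.0
[-0.6, -27.7, 2.2] -21.0
[-6.7, -39.2, 2.2] -31.0
[-14.7, -49.5, 2.1] -41.0
[-24.5, -58.3, 2.1] -51.0
[-35.5, -65.2, 2.1] -61.0
[-47.7, -70.1, 2.1] -71.0
[-60.4, -72.9, 2.1] -81.0
```

View pics/w10.png

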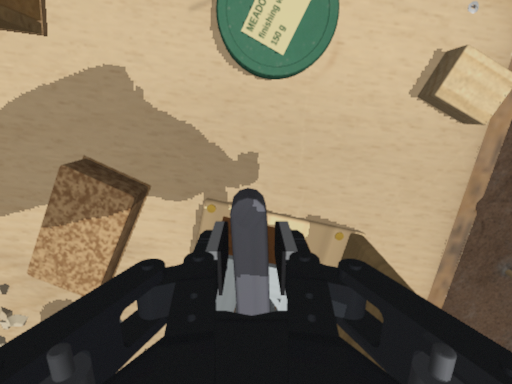

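>>> send_rows(moves=[4.5,-8,1,-5,3.5,-15.2,1,-11,-0.6,-27.7,1,-21,-6.7,-39.2,1,-31,-14.7,-49.5,1,-41,-24.5,-58.3,1,-51,-35.5,-65.2,1,-61,-47.7,-70.1,1,-71])

```text
clock: 14.2
tcp_pos: [0.5015, 0.0762, 0.0765]
orientation: [0.317, 3.124, 0.001]
contact_force: [1.7, -0.3, 0.2]
grip_width: 0.0264
```

Run:
```python
from h import *
rows([arc(1,a,.075,.078,a-93) for a in (175,180,190,200,210,220,230,240,246)])
```

```text
now 14.2 [0.5015 0.0762 0.0765] jaw 78.4 tilt 0.1 F [ 1.7 -0.3  0.2] gw 0.0264 j [ 0.29  0.47 -0.7   2.03  0.43  0.78  0.7 ]
[-1.0, -6.3, -1.5] -3.6
[-2.0, -12.7, -1.5] -8.6
[-5.7, -25.3, -1.5] -18.6
[-11.6, -36.9, -1.5] -28.6
[-19.4, -47.4, -1.5] -38.6
[-28.9, -56.4, -1.5] -48.6
[-39.8, -63.6, -1.5] -58.6
[-51.8, -68.8, -1.5] -68.6
[-59.3, -70.9, -1.5] -74.6
```

>>> send_rows(moves=[-2,-12.7,0,-8.6,-5.7,-25.3,0,-18.6,-11.6,-36.9,0,-28.6,-19.4,-47.4,0,-38.6,-28.9,-56.4,0,-48.6,-39.8,-63.6,0,-58.6,-51.8,-68.8,0,-68.6,-51.8,-68.8,0,-68.6])

```text
clock: 15.2
tcp_pos: [0.5382, -0.0026, 0.0758]
orientation: [-1.485, 2.767, 0.0]
contact_force: [-1.2, 0.2, 0.3]
grip_width: 0.0267
```

Run:
```python
from h import *
rows([arc(1,a,.075,.078,a-94) for a in (245,250,254,258,260,262,263,264)])
grab('wrist','w11')
```

```text
now 15.2 [ 0.5382 -0.0026  0.0758] jaw 146.5 tilt 0.04 F [-1.2  0.2  0.3] gw 0.0267 j [ 0.61  0.61 -0.95  1.95  0.63  0.91  1.89]
[-1.6, -6.1, -2.2] -4.5
[-2.9, -12.6, -2.2] -9.5
[-4.3, -17.6, -2.2] -13.5
[-6.0, -22.5, -2.2] -17.5
[-7.1, -25.0, -2.1] -19.5
[-8.1, -27.3, -2.1] -21.5
[-8.7, -28.5, -2.1] -22.5
[-9.3, -29.7, -2.1] -23.5
```

View pics/w11.png

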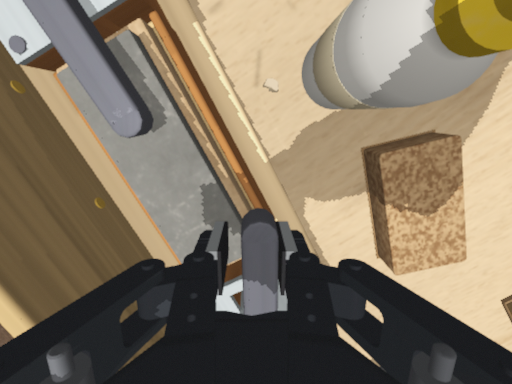

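>>> send_rows(moves=[-1.6,-6.1,-1,-4.5,-2.9,-12.6,-2,-9.5,-4.3,-17.6,-2,-13.5,-6,-22.5,-2,-17.5,-7.1,-25,-2,-19.5,-8.1,-27.3,-2,-21.5,-9,-29.1,-2,-23,-9,-29.1,-2,-23])

```text
clock: 16.25
tcp_pos: [0.567, -0.0102, 0.0778]
orientation: [-2.011, 2.413, -0.0]
contact_force: [0.2, -0.7, -0.9]
grip_width: 0.0264
```

Run:
```python
from h import *
rows([arc(1,a,.075,.078,a-94) for a in (264,265,266,267)])
grab('wrist','w12');grab('side','s12')
a=[cv2.imread(f'pics/{n}.png')[145:200,240:305] for n in('s9','s12')]
cv2.imwrite('pics/cmp6.png',cv2.resize(np.hstack(a),None,fx=6,fy=6,interpolation=cv2.INTER_CUBIC))
```

```text
now 16.25 [ 0.567  -0.0102  0.0778] jaw 169.6 tilt 0.03 F [ 0.2 -0.7 -0.9] gw 0.0264 j [ 0.65  0.69 -1.02  1.88  0.71  0.98  2.28]
[0.8, -1.2, -0.2] -0.4
[0.7, -2.5, -0.2] -1.4
[0.6, -3.8, -0.2] -2.4
[0.4, -5.1, -0.2] -3.4
```

View pics/w12.png

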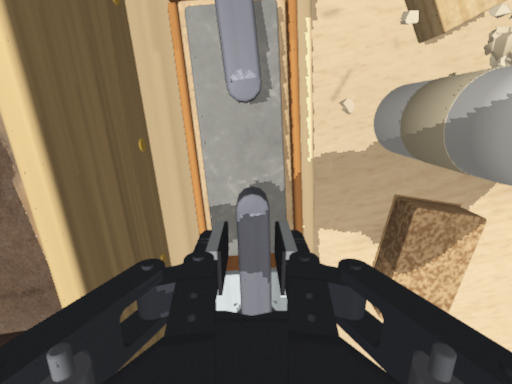

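View pics/cmp6.png

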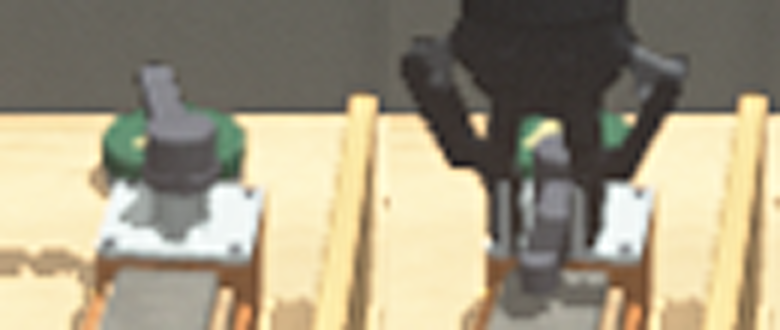

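>>> send_rows(moves=[0.7,-1.2,0,-0.4,0.7,-2.5,0,-1.4,0.7,-2.5,0,-1.4])

```text
clock: 16.73
tcp_pos: [0.5692, -0.0116, 0.0777]
orientation: [-2.041, 2.388, 0.0]
contact_force: [0.4, -0.3, -0.9]
grip_width: 0.0269
```

Run:
```python
from h import *
b=L((0,.125,0))
for z in(.118,.110):
    t=atz('w12',252.5,188,z); d=t-b; print(z,np.linalg.norm(d[:2]),np.degrees(np.arctan2(d[1],d[0]))%360, 'home',np.degrees(p0[2])+270)
rows([arc(1,a,.075,.078,a-94) for a in (264,265,266,267)])
grab('side','s13')
a=[cv2.imread(f'pics/{n}.png')[145:200,240:305] for n in('s12','s13')]
cv2.imwrite('pics/cmp7.png',cv2.resize(np.hstack(a),None,fx=6,fy=6,interpolation=cv2.INTER_CUBIC))
```

```text
0.118 0.10758004364900044 261.3442917314768 home 264.1078767109814
0.11 0.10533647658184217 261.35327031078486 home 264.1078767109814
now 16.725 [ 0.5692 -0.0116  0.0777] jaw 171.1 tilt 0.01 F [ 0.4 -0.3 -0.9] gw 0.0269 j [ 0.65  0.7  -1.02  1.87  0.71  0.99  2.3 ]
[-0.1, 1.2, -0.3] 1.1
[-0.2, -0.1, -0.3] 0.1
[-0.3, -1.4, -0.3] -0.9
[-0.4, -2.7, -0.3] -1.9
```

View pics/cmp7.png

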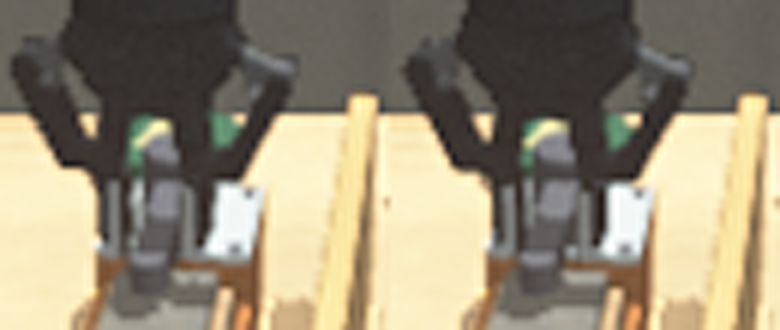

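>>> send_rows(moves=[-0.3,-1.4,0,-0.9,-0.3,-2,0,-1.4,-0.3,-2,0,-1.4])

```text
clock: 17.15
tcp_pos: [0.5711, -0.0115, 0.0777]
orientation: [-2.071, 2.363, 0.0]
contact_force: [0.3, 0.2, 0.4]
grip_width: 0.0263
```

Run:
```python
from h import *
rows([arc(1,a,.075,.078,a-94) for a in (264,265,266,267,268)])
grab('side','s14');grab('wrist','w14')
a=[cv2.imread(f'pics/{n}.png')[145:200,240:305] for n in('s12','s14')]
cv2.imwrite('pics/cmp8.png',cv2.resize(np.hstack(a),None,fx=6,fy=6,interpolation=cv2.INTER_CUBIC))
```

```text
now 17.15 [ 0.5711 -0.0115  0.0777] jaw 172.5 tilt 0.0 F [0.3 0.2 0.4] gw 0.0263 j [ 0.66  0.7  -1.02  1.87  0.72  0.99  2.32]
[0.2, 3.1, -0.3] 2.5
[0.1, 1.8, -0.3] 1.5
[0.1, 0.5, -0.3] 0.5
[-0.0, -0.8, -0.3] -0.5
[-0.2, -2.1, -0.3] -1.5
```

View pics/cmp8.png

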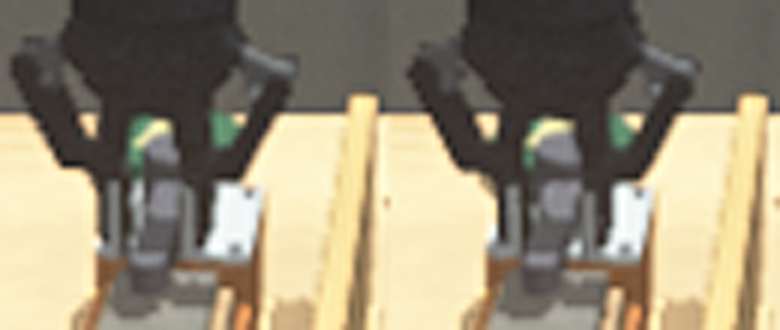

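View pics/w14.png

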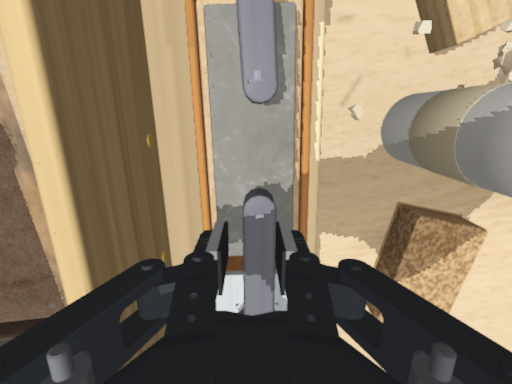

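Run:
```python
from h import *
b=L((0,.125,0))
for n,u,v in(('w14',259.5,188),):
    t=atz(n,u,v,.116); d=t-b; print(np.linalg.norm(d[:2]),np.degrees(np.arctan2(d[1],d[0]))%360)
for z in (.111,.103,.089):
    for dz in(.009,-.009): print(z,dz,proj('s14',arc(1,264,.1,z+dz,0)[:3]))
    print(z,'boss',proj('s14',[*b[:2],z+.021]))
a=[cv2.imread(f'pics/{n}.png')[160:200,250:285] for n in('s12','s13','s14')]
cv2.imwrite('pics/cmp9.png',cv2.resize(np.hstack(a),None,fx=7,fy=14,interpolation=cv2.INTER_NEAREST))
```

```text
0.10783735983572451 262.6719157380824
0.111 0.009 [[264.54691862 184.21399318]]
0.111 -0.009 [[264.6516153  189.96378725]]
0.111 boss [[269.14670541 164.99782958]]
0.103 0.009 [[264.59364093 186.77991636]]
0.103 -0.009 [[264.69765561 192.49225639]]
0.103 boss [[269.17624848 167.45079549]]
0.089 0.009 [[264.67467293 191.23007976]]
0.089 -0.009 [[264.77751006 196.87775011]]
0.089 boss [[269.22751679 171.70761102]]
```

View pics/cmp9.png

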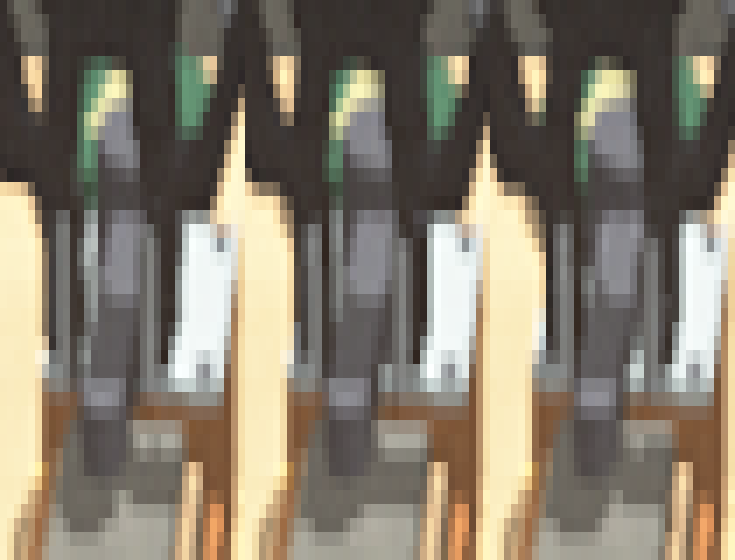

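Run:
```python
from h import *
b=L((0,.125,0))
rows([[*b[:2],.2,172.5],[*b[:2],.115,172.5]])
```

```text
now 17.25 [ 0.5711 -0.0115  0.0777] jaw 172.4 tilt 0.0 F [ 0.2  0.1 -0.3] gw 0.0265 j [ 0.66  0.7  -1.02  1.87  0.72  0.99  2.32]
[-74.8, 5.1, -122.3] -0.1
[-74.8, 5.1, -37.3] -0.1
```

>>> send_rows(moves=[0,0,-20,0,0,0,-80,0,0,0,-100,0], hand=0.6)

```text
clock: 17.62
tcp_pos: [0.5731, -0.0103, 0.1825]
orientation: [-2.068, 2.359, -0.005]
contact_force: [0.5, 0.7, 0.2]
grip_width: 0.0341
```

>>> send_rows(moves=[-40,0,0,0,-74,1,0,0,-74,1,0,0,-74,1,35,0,-74,1,65,0,-74,1,65,0], hand=1)

```text
clock: 18.38
tcp_pos: [0.5783, 0.0601, 0.111]
orientation: [2.067, -2.361, -0.003]
contact_force: [0.1, 0.3, 0.7]
grip_width: 0.0002
```

Run:
```python
from h import *
b=L((0,.125,0))
rows([[*b[:2],.105,172.5]])
grab('side','s15');grab('wrist','w15')
a=cv2.imread('pics/s15.png')[140:240,230:310]; cv2.imwrite('pics/s15z.png',cv2.resize(a,None,fx=6,fy=6,interpolation=cv2.INTER_CUBIC))
```

```text
now 18.375 [0.5783 0.0601 0.111 ] jaw 172.4 tilt 0.25 F [0.1 0.3 0.7] gw 0.0002 j [ 0.54  0.68 -1.05  1.82  0.67  1.06  2.24]
[-2.8, 2.8, 6.0] -0.1
```

View pics/s15z.png

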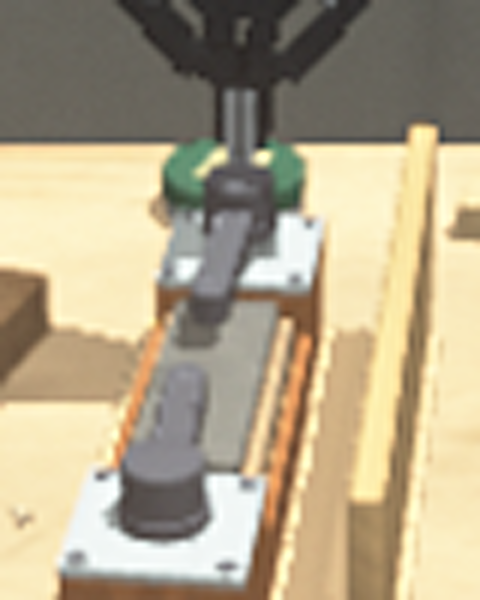

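View pics/w15.png

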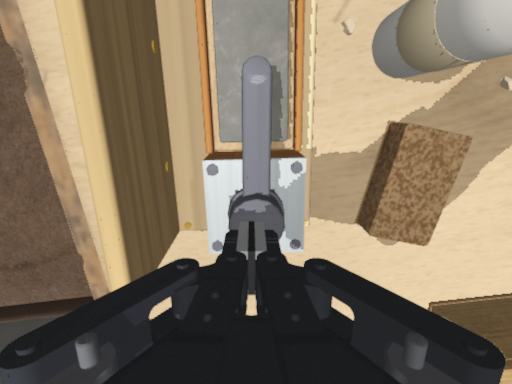

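>>> send_rows(moves=[-1.5,1.5,4,0,-1.5,1.5,8,0,-1.5,1.5,11,0,-1.5,1.5,13,0,-1.5,1.5,15,0,-1.5,1.5,17,0,-1.5,1.5,17,0])

```text
clock: 19.35
tcp_pos: [0.5786, 0.0637, 0.0957]
orientation: [-2.07, 2.363, 0.0]
contact_force: [-0.4, 0.1, 3.3]
grip_width: -0.0001
```

>>> send_rows(moves=[0,0,1.5,0,0,0,3,0,0,0,3,0])

```text
clock: 19.73
tcp_pos: [0.5785, 0.0638, 0.0926]
orientation: [-2.071, 2.363, 0.0]
contact_force: [0.1, 1.3, 2.1]
grip_width: 0.0
```

>>> send_rows(moves=[0,0,1.5,0,0,0,3,0,0,0,3,0])

```text
clock: 20.1
tcp_pos: [0.5785, 0.0638, 0.0896]
orientation: [-2.07, 2.363, 0.0]
contact_force: [0.4, 1.1, 2.9]
grip_width: -0.0001
```

>>> send_rows(moves=[0,0,1,0,0,0,2,0,0,0,2,0])

```text
clock: 20.48
tcp_pos: [0.5792, 0.0645, 0.0887]
orientation: [-2.07, 2.361, -0.001]
contact_force: [-0.2, 1.8, 9.2]
grip_width: 0.0
```

>>> send_rows(moves=[0,0,1,0,0,0,2.5,0,0,0,2.5,0])

```text
clock: 20.85
tcp_pos: [0.5793, 0.0647, 0.0884]
orientation: [-2.07, 2.362, -0.003]
contact_force: [-6.8, -1.4, 28.2]
grip_width: -0.0
```

>>> send_rows(moves=[0,0,-20,0,0,0,-70,0,0,0,-130,0,0,0,-130,0])

```text
clock: 21.35
tcp_pos: [0.5808, 0.0645, 0.2197]
orientation: [-2.066, 2.359, -0.006]
contact_force: [0.2, 0.3, -0.2]
grip_width: 0.0001
```

Run:
```python
from h import *
rows([])
grab('side','s16');grab('wrist','w16');grab('top','t16')
a=cv2.imread('pics/s16.png')[140:270,180:320]; cv2.imwrite('pics/s16z.png',cv2.resize(a,None,fx=4.5,fy=4.5,interpolation=cv2.INTER_CUBIC))
b=L((0,.125,0)); print(proj('s16',[*b[:2],.11]),proj('s16',[*L((0,-.125,.11))]))
```

```text
now 21.35 [0.5808 0.0645 0.2197] jaw 172.4 tilt 0.4 F [ 0.2  0.3 -0.2] gw 0.0001 j [ 0.61  0.56 -1.15  1.72  0.55  1.22  2.33]
[[269.22751679 171.70761102]] [[256.36292536 216.09204475]]
```

View pics/s16z.png

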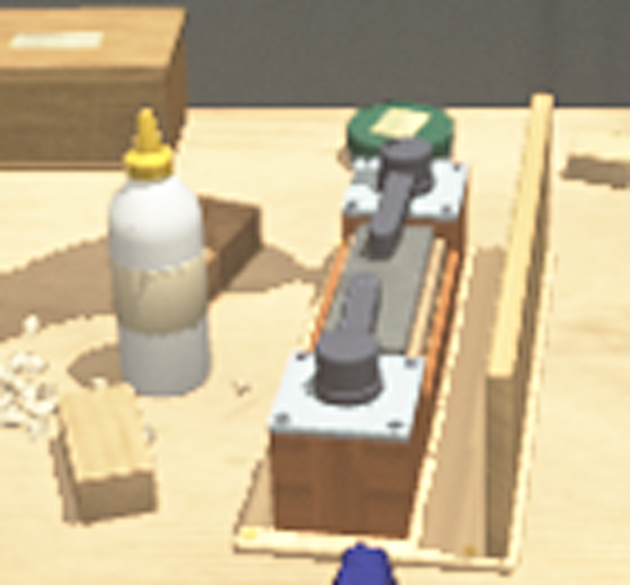

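View pics/w16.png

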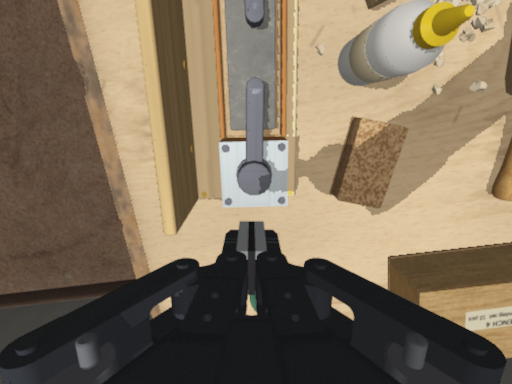

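```bash
python3 -c "
from bench import r
print(r.hand_in()); print(r.get_obs()['clock'])"
```

```text
the job is handed in; nothing more can be done
None
the job is handed in; nothing more can be done
```

Both hold-down levers are swung round on the open side, dropped into their keyways and pressed home over the stone. I did the right lever first, then the left, and handed in at about 21 s.

**How it went:** I moved each lever by closing the fingers loosely round its arm and sweeping it round. I then pressed on the boss with the fingers shut, until it hit a hard stop at about 31 N on the right and 28 N on the left.

**Last checks:** With the gripper lifted clear, the final side and wrist pictures show both arms lying over the stone and both bosses seated on their blocks. The boss heights are within about 2 pixels (roughly 5 mm) of the fully-home prediction. The stone is in place, and the glue bottle, cork block, offcut, slip stone and tin stand where they were, as far as these views show them.

**Disagreement:** The boss only met the fingers when the reported tool-point height was about 20 mm below the boss top. I therefore judged "home" by the hard stop and the pictures, not by the reported height. Both levers stopped at the same reported height, 88 mm.

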